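# Set the extractor fan and hold its damper half open

## Task

For the airflow check of the worktop extractor, first slide the fan slider along its track until its grip is level with the dark steel pointer clip beside it, and let go of it. Then slide the vent's sprung shutter open by its tab to half travel, where the tab is level with the two ribs on the rails, never running it all the way open, and finish while still holding it there with the fingers. Leave everything else on the worktop where it stands.

Things in the scene. Friction and masses are not known exactly. Their poses are not given: they have to be found in the camera images.
- fan_panel: fan control: flat aluminium panel 100 x 200 x 22 mm (x, y, z), fixed, lying on the worktop, with a 145 mm long straight slot along its own y axis. Origin: centre of its underside; z up. It and the vent stand one on the robot's left and one on its right, either way round
- fan_slider (a joint): position of the fan slider along its track in m, 0 to 0.12; grows as the grip moves along the panel's +y; the grip's centre is at panel y = -0.06 + value. Stays where it is left (1.5 N friction)
- slider_top (a point): centre of the top face of the fan slider's upright black grip, 28 x 16 x 40 mm (panel x, y, z), standing on the panel; this point is 62 mm above the worktop
- clip: dark steel pointer clip on the panel, beside the track on the panel's +x side, fixed, 10 mm high, about 26 mm long, its point towards the track. Turned as the panel; origin on its underside, 7 mm behind the tip of its point, 32 mm in panel x from the track; its y axis is the panel's y. The slider belongs where the grip's centre has the clip's y
- vent: extractor vent: low stainless steel box 150 x 240 x 50 mm (x, y, z), fixed, with an 82 x 80 mm opening in its top, covered by the shutter; along each side of the shutter a rail 10 mm high, 104 mm apart, each with a small black cross rib at half travel; a 22 mm high spring housing across the +y end of the top. Origin: centre of its underside; z up
- shutter (a joint): opening of the sprung shutter in m: 0 shut (where the spring keeps it), 0.08 fully open, 0.04 half travel; grows as it slides along the vent's +y. The spring pushes it shut with 3.6 N at 0, 8.4 N at half and 13.2 N fully open; it springs shut when let go
- shutter_tab (a point): centre of the top face of the shutter's upright black tab, 36 x 14 x 46 mm (vent x, y, z), standing in the middle of the flat 92 x 88 mm shutter plate (plate top 57 mm above the worktop); this point is 103 mm above the worktop, and lies at vent x = 0, y = -0.055 + joint value
- half_mark (a point): point on the vent midway between the two ribs of the rails, vent x = 0, y = -0.015, 65 mm above the worktop; the tab's centre is over it at half travel
- spice_jar: bystander: upright glass spice jar, diameter 40, height 85 mm, between panel and vent. Origin: centre of its underside
- mug: bystander: white mug, diameter 76, height 90 mm. Origin: centre of its underside
- bowl: bystander: white bowl, diameter 110, height 50 mm. Origin: centre of its underside
- mill: bystander: upright wooden pepper mill, diameter 54, height 150 mm. Origin: centre of its underside
- spoon: bystander: wooden spoon lying down, 240 mm long. Origin: on its underside
- meter: bystander: flat grey airflow meter 55 x 130 x 26 mm, lying near the robot. Origin: centre of its underside
There are look-alikes about, which are no part of the job. There is more than one size of the fan_panel; the job needs the largest.

How it is judged:
On the way, in this order (a step that is already met when the one before it is completed fails the run):
1. the fan slider's grip is level with the clip (within 6 mm) and let go, the shutter still shut (y of slider_top in the frame of clip between -0.006 and 0.006 m and value of joint shutter below 0.01 m and contact force between the fingers and fan_slider below 0.3 N), for 0.2 s.
2. the fingers hold the shutter at half travel (34 to 46 mm) (value of joint shutter between 0.034 and 0.046 m and contact force between the fingers and shutter above 4 N), for 0.5 s.
At the end, for the whole second after the job is handed in: the shutter is held still by the fingers (more than 4 N) at half travel, 40 mm open within 6 mm, and the fan slider, let go, is level with the clip within 6 mm (all of step 2 and y of slider_top in the frame of clip between -0.006 and 0.006 m and velocity of joint shutter between -0.01 and 0.01 m/s and contact force between the arm and fan_slider below 0.3 N); the arm keeps its last pose, push and grip.
It fails at once if the shutter is run all the way open (past 74 of its 80 mm) (value of joint shutter above 0.074 m).
It fails at once if a bystander is moved by more than 25 mm (distance of any of spice_jar, mug, bowl, mill, spoon, meter from where it was at the start of the episode above 0.025 m).
It fails at once if a standing bystander is tipped (angle between any of spice_jar, mug, bowl, mill's own z axis and vertical above 0.5 rad).
It also fails if it takes over 50 s, if anything falls off the work surface, if the arm or the gripper's body presses on something with over 40 N, if the wrist force passes 120 N, or if a joint passes its speed limit or range.

## Robot

A 7-joint arm with a two-finger parallel gripper is mounted at the origin on the work surface. World frame = base frame: x ahead of the robot, y to its left, z up, the work surface at z = 0. Lengths are in m, angles in rad, forces in N, time in s.
With the tool pointing down it reaches from about 0.425 to 0.825 m from the base axis. Payload 3.6 kg.
Tool frame: the origin (TCP) lies on the centre line of the jaws, within the pads' length; the fingertips stand 25 mm ahead of it and the grasp point (between the pads) lies 6 mm ahead of it; z points along the fingers, y is the line along which they close (so a half turn about z gives the same grasp; the last joint's range is limited). The gripper opens to 85 mm and grips with 20 to 120 N. Pads are 22 mm wide; open, the fingers measure 114 mm over their backs; the gripper's body (76 mm by 85 mm) begins 54 mm behind the grasp point. The pads swing forward as they close: fully open they stand 13 mm farther back than shut.
Start: joints at [1.3, 0.615, -0.013, 1.423, 0.008, 1.103, -0.04], TCP at [0.158, -0.631, 0.256] pointing down, gripper open.
Joint ranges: [-3.12, 3.12], [-0.3, 2.06], [-1.34, 1.32], [0.26, 2.42], [-1.36, 4.5], [0.01, 1.98], [-2.84, 2.84]. Speed limits (rad/s): [2.79, 2.79, 3.14, 3.14, 3.14, 3.14, 3.14].

## Interface

Orientations are given as a unit quaternion [x, y, z, w].
In Python, from plant import arm gives the robot as it stands.
- The arm moves only by the shell command python3 -m handwheel 'ROWS' [FORCE]. ROWS is JSON, a list of rows, each a list of 7 numbers: the turn, a rotation vector about the tool's x, y, z as a fraction of full scale, then the shift along the tool's x, y, z as a fraction of full scale, then the opening, from -1 (shut) to 1 (fully open). In form: [[ax, ay, az, x, y, z, jaw], ...]. A call has 1 to 8 rows; each row shifts and turns the commanded pose from where the row before left it, along the tool's axes as they then stand; what a row does not reach is not made up. Full scale, the value 1, is 15 cm for a shift and pi/2 rad for a turn. A row lasts 1/10 s, in which the tool goes at most 50 mm and 8.59 degrees, less where a joint would pass 70% of its speed; a pose out of reach is approached as far as the arm can. A call with a number of a shift or a turn outside -1 to 1 is refused whole. A call with a gripper value outside its range is refused whole. The fingers move at their own pace and stop on an object; FORCE is the grip in N (left out, the last holds). Time passes only in rows, so rows that do not move let the fingers close. It gives the time, the measured TCP pose, the force, the opening and the grip force at its end, in the units of the state.
- arm.read_state(): the state, without advancing time (a new reading comes with each control period).
- arm.camera(name): name is "scene" or "top"; returns the picture (420x560x3 uint8, red, green, blue); there is no depth.
- arm.camera_params(name): a dict with "vfov" (degrees; the focal length in pixels is half the picture's height over the tangent of half this angle, whatever the lens; pixels are square), "cx", "cy" (the principal point, pixels), "k1" (the pictures are not rectified: a ray, as slopes to the right and down, at radius r is drawn at 1 + k1 r^2 times it, then the intrinsics apply), "R" (3x3) and "t" (3): a world point X has camera coordinates R X + t. Camera axes: x right, y down, z forward; pixel columns grow to the right and rows downward; lengths in m; the calibration is good to about 2 mm. A picture is of the moment at which its call begins. camera_params takes no time and is no camera call.
- arm.finish_job(): hands the job in; it is judged then, once.
Trained networks look in the newest picture that a camera, given by its name, has taken for a name from the list of things; names that differ only in an ending like _2 or _b are one class to them, and where a whole thing is asked for, a point or a joint stands for the part that bears it (a point fixed in the world has none). Each returns a list of dicts, best first, with "conf" (0 to 1); they miss things now and then, are a little off and sometimes report something else, mostly with a low value. They report only what shows in the picture. A call takes as long as a camera call. They do not tell look-alikes from the thing itself.
- arm.search_frame(name, camera): "box" ([left, top, right, bottom] in pixels, round what is visible of it).
- arm.regions_of(name, camera): "pixels" (420x560 bool, what is visible of it) and "box" ([left, top, right, bottom] in pixels, round what is visible of it).
- arm.spot_point(name, camera): "pixel" ([row, column] in pixels: a listed point, or the origin of a listed thing).
The state is a dict: "time_s": time; "joint_pos": joint angles; "qd": joint speeds; "tau": joint torques, N m; "eef_pos": TCP position; "tool_rot": TCP orientation; "wrist_force": force on the tool from outside, world axes, zero at the start; "moment": the same for the moment, N m; "opening": finger opening in m; "grasp_force": force on a finger pad.
Only numpy, scipy, OpenCV 4.12 (cv2) and the standard library are available. Lean on these libraries where they do the work, as an engineer would, in place of code of your own. Each camera call takes 0.05 s, during which the arm holds its last target. There are 200 camera calls.

## Working session

There is one attempt and no reset: what is moved stays moved. The work goes in short steps, Python scripts to look and compute and a shell command to move; the robot and the scene stay as the last step left them, time stands still between calls to the robot, and variables do not carry over. Pictures are saved under pics/ and viewed, at most 10 in all, crops included, and the job is handed in when it is done.

```bash
mkdir -p pics; ls; cat > h.py <<'E'
import numpy as np, cv2
from plant import arm
from scipy.spatial.transform import Rotation as Rn
def ray(cam,row,col):
    p=arm.camera_params(cam); f=210/np.tan(np.radians(p['vfov'])/2)
    d=np.array([(col-p['cx'])/f,(row-p['cy'])/f]); u=d.copy()
    for _ in range(30): u=d/(1+p['k1']*(u@u))
    R=np.array(p['R']); return -R.T@np.array(p['t']), R.T@np.array([u[0],u[1],1])
def at(cam,row,col,z):
    o,d=ray(cam,row,col); return o+d*(z-o[2])/d[2]
def proj(cam,X):
    p=arm.camera_params(cam); f=210/np.tan(np.radians(p['vfov'])/2)
    c=np.array(p['R'])@np.array(X)+np.array(p['t']); u=c[:2]/c[2]; u=u*(1+p['k1']*(u@u))
    return np.array([p['cy']+f*u[1],p['cx']+f*u[0]])
E
python3 - <<'E'
from h import *
for c in('scene','top'):
    im=arm.camera(c); cv2.imwrite(f'pics/{c}0.png',im[:,:,::-1])
    for n,z in(('fan_panel',.022),('slider_top',.062),('clip',.022),('vent',.05),('shutter_tab',.103),('half_mark',.065),('spice_jar',0)):
        print(c,n,[(np.round(d['pixel']),round(d['conf'],2),at(c,*d['pixel'],z).round(3)) for d in arm.spot_point(n,c)])
s=arm.read_state();print(s['eef_pos'],s['tool_rot'],s['opening'])
E
```

```text
pics
scene fan_panel [(array([202., 128.]), 0.64, array([ 0.502, -0.395,  0.022])), (array([231., 230.]), 0.58, array([ 0.596, -0.19 ,  0.022])), (array([290., 451.]), 0.15, array([0.772, 0.216, 0.022]))]
scene slider_top [(array([147., 201.]), 0.53, array([ 0.407, -0.236,  0.062])), (array([220., 196.]), 0.52, array([ 0.587, -0.251,  0.062])), (array([193., 100.]), 0.52, array([ 0.503, -0.438,  0.062])), (array([232., 230.]), 0.51, array([ 0.621, -0.188,  0.062]))]
scene clip [(array([236., 235.]), 0.5, array([ 0.609, -0.179,  0.022]))]
scene vent [(array([183., 404.]), 0.81, array([0.541, 0.177, 0.05 ]))]
scene shutter_tab [(array([151., 392.]), 0.78, array([0.494, 0.152, 0.103]))]
scene half_mark [(array([159., 403.]), 0.56, array([0.49 , 0.184, 0.065]))]
scene spice_jar [(array([202., 314.]), 0.87, array([ 0.533, -0.007,  0.   ])), (array([149., 305.]), 0.51, array([ 0.387, -0.006,  0.   ]))]
top fan_panel [(array([216., 342.]), 0.98, array([ 0.581, -0.19 ,  0.022])), (array([252., 425.]), 0.83, array([ 0.486, -0.395,  0.022])), (array([286., 346.]), 0.67, array([ 0.408, -0.197,  0.022]))]
top slider_top [(array([284., 366.]), 0.49, array([ 0.413, -0.238,  0.062])), (array([141., 290.]), 0.46, array([ 0.762, -0.063,  0.062])), (array([212., 370.]), 0.41, array([ 0.585, -0.253,  0.062])), (array([248., 451.]), 0.4, array([ 0.495, -0.448,  0.062]))]
top clip [(array([200., 338.]), 0.61, array([ 0.619, -0.182,  0.022]))]
top vent [(array([249., 185.]), 0.78, array([0.503, 0.193, 0.05 ]))]
top shutter_tab [(array([258., 198.]), 0.68, array([0.48 , 0.15 , 0.103]))]
top half_mark [(array([250., 187.]), 0.89, array([0.5  , 0.185, 0.065]))]
top spice_jar [(array([235., 266.]), 0.8, array([0.537, 0.   , 0.   ]))]
[ 0.15755095 -0.63060519  0.25629328] [ 9.92516264e-01  1.22112511e-01  2.16177155e-05 -1.80396342e-05] 0.08517254760860886
```

View pics/top0.png

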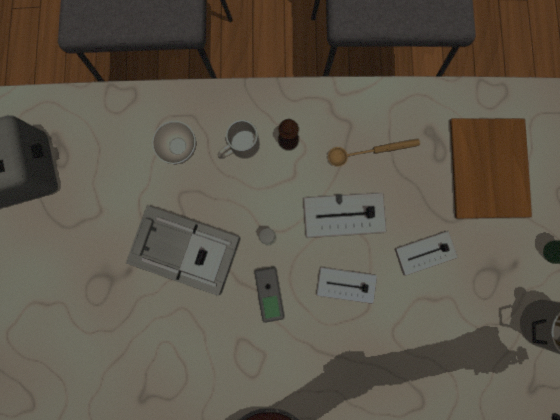

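View pics/scene0.png

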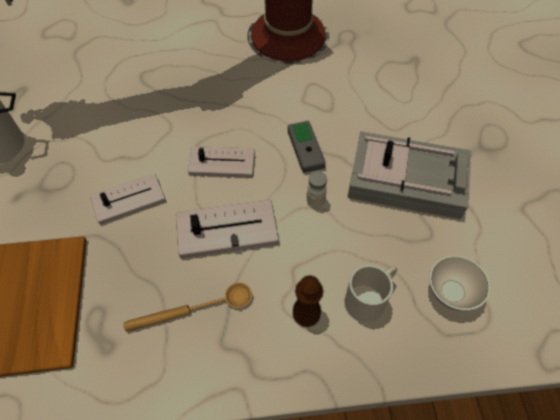

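The top picture shows three fan panels, at (row, col) (216,342), (252,425) and (286,346). The one at (216,342) is the largest, has the clip at (200,338), and its grip is at (212,370). There is one vent, at (249,185), with its tab at (258,198). I choose the panel at (216,342) and check it in a crop while measuring the yaws.

```bash
python3 - <<'E'
from h import *
im={c:arm.camera(c) for c in('top','scene')}
cv2.imwrite('pics/crop.png',np.hstack([cv2.resize(im['top'][180:250,290:400],None,fx=3.6,fy=5.1,interpolation=cv2.INTER_CUBIC),cv2.resize(im['top'][200:300,120:245],(396,357),interpolation=cv2.INTER_CUBIC)])[:,:,::-1])
for n,z,L in(('fan_panel',.022,(.2,.1)),('vent',.05,(.24,.15)),('slider_top',.05,0),('shutter_tab',.08,0),('clip',.03,0)):
  for c in im:
    for d in arm.regions_of(n,c):
        px=np.argwhere(d['pixels']); 
        P=np.array([at(c,r,q,z)[:2] for r,q in px],np.float32)
        (cx,cy),(w,h),a=cv2.minAreaRect(P*1000)
        if w<h: w,h,a=h,w,a+90
        print(n,c,round(d['conf'],2),np.round(px.mean(0)),'ctr',round(cx),round(cy),'size',round(w),round(h),'ang',round(a,1))
E
```

```text
Traceback (most recent call last):
  File "h.py", line 10, in at
    o,d=ray(cam,row,col); return o+d*(z-o[2])/d[2]
        ~~~^^^^^^^^^^^^^
  File "h.py", line 5, in ray
    p=arm.camera_params(cam); f=210/np.tan(np.radians(p['vfov'])/2)
ValueError: time passes only in moves, steps and waits
```

View pics/crop.png

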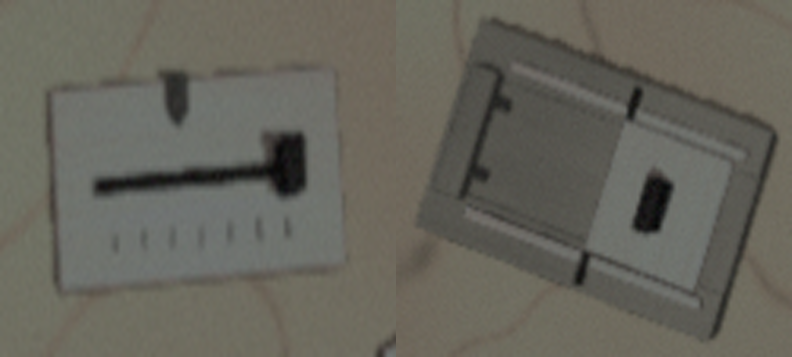

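The crop confirms the choice. The largest panel has its clip tip at crop (177,124), about top (204,339), and its grip at the right end of the slot. The vent's ribs are to the left of the tab. I'll cache the calibration and redo the fits.

```bash
python3 - <<'E'
s=open('h.py').read().replace("def ray","import functools\nparams=functools.lru_cache(None)(lambda c: arm.camera_params(c))\ndef ray",1)
h,t=s.split("def ray",1); open('h.py','w').write(h+"def ray"+t.replace("arm.camera_params","params"))
E
python3 - <<'E'
from h import *
im={c:arm.camera(c) for c in('top','scene')}
for n,z in(('fan_panel',.022),('vent',.05),('slider_top',.05),('shutter_tab',.08),('clip',.03)):
  for c in im:
    for d in arm.regions_of(n,c):
        px=np.argwhere(d['pixels'])
        P=np.array([at(c,r,q,z)[:2] for r,q in px],np.float32)
        (cx,cy),(w,h),a=cv2.minAreaRect(P*1000)
        if w<h: w,h,a=h,w,a+90
        print(n,c,round(d['conf'],2),np.round(px.mean(0)),'ctr',round(cx),round(cy),'size',round(w),round(h),'ang',round(a,1))
print('tip',at('top',204.3,339.2,.032), 'slot', at('top',180+187/5.1,290+97/3.6,.022),at('top',180+172/5.1,290+270/3.6,.022))
k=lambda x,y:at('top',200+y/3.57,120+(x-396)/3.168,.06)
print('ribs',k(635,103),k(581,268))
print(arm.read_state()['time_s'])
E
```

```text
fan_panel top 0.9 [285. 347.] ctr 411 -196 size 142 72 ang 81.5
fan_panel top 0.81 [252. 426.] ctr 486 -398 size 147 72 ang 106.9
fan_panel top 0.55 [215. 344.] ctr 582 -197 size 199 100 ang 93.1
fan_panel top 0.32 [250. 183.] ctr 501 204 size 253 155 ang 70.3
fan_panel scene 0.96 [199. 127.] ctr 492 -397 size 142 81 ang 107.0
fan_panel scene 0.87 [162. 222.] ctr 417 -196 size 140 77 ang 80.2
fan_panel scene 0.61 [228. 225.] ctr 588 -196 size 199 110 ang 93.1
vent top 0.88 [250. 183.] ctr 500 199 size 248 152 ang 69.9
vent scene 0.83 [175. 411.] ctr 513 197 size 243 188 ang 70.2
slider_top top 0.54 [288. 365.] ctr 403 -238 size 21 14 ang 178.6
slider_top top 0.52 [212. 370.] ctr 586 -255 size 29 22 ang 179.1
slider_top top 0.42 [247. 445.] ctr 498 -436 size 14 12 ang 43.9
slider_top scene 0.65 [224. 195.] ctr 589 -256 size 49 20 ang 6.2
slider_top scene 0.38 [154. 201.] ctr 415 -237 size 38 13 ang 178.2
shutter_tab top 0.61 [257. 202.] ctr 482 145 size 91 89 ang 161.0
shutter_tab scene 0.62 [160. 386.] ctr 495 144 size 98 87 ang 159.7
clip top 0.46 [200. 339.] ctr 620 -185 size 22 12 ang 178.5
clip scene 0.57 [240. 234.] ctr 622 -182 size 23 12 ang 176.3
tip [ 0.60797049 -0.18333177  0.032     ] slot [ 0.57908059 -0.12850275  0.022     ] [ 0.58458777 -0.24810951  0.022     ]
ribs [0.55102421 0.16527902 0.06      ] [0.44145296 0.20610495 0.06      ]
1.55
```

```bash
python3 -m handwheel '[[0,0,0.06,0,0,0,1],[0,0,0.061,0,0,0,1],[0,0,0,0.24,-0.19,0,1],[0,0,0,0.24,-0.19,0,1],[0,0,0,0.24,-0.19,0,1],[0,0,0,0.24,-0.19,0,1],[0,0,0,0.24,-0.19,0,1],[0,0,0,0.24,-0.19,0,1]]' 30
```

```text
time_s: 2.35
eef_pos: [0.3652, -0.4467, 0.2566]
tool_rot: [1.0, 0.027, 0.0, 0.0]
wrist_force: [0.5, -1.1, 0.0]
opening: 0.0857
grasp_force: 0.0
```

```bash
python3 -m handwheel '[[0,0,0,0.256,-0.202,0,1],[0,0,0,0.256,-0.202,0,1],[0,0,0,0.256,-0.202,0,1],[0,0,0,0.256,-0.202,0,1],[0,0,0,0.256,-0.202,0,1],[0,0,0,0.256,-0.202,0,1],[0,0,0,0,0,0.3,1],[0,0,0,0,0,0.3,1]]'; python3 - <<'E'
from h import *
for c in('top','scene'):
    im=arm.camera(c)
    if c=='scene': cv2.imwrite('pics/s1.png',cv2.resize(im[130:300,100:340],(720,510))[:,:,::-1])
E
```

```text
time_s: 3.15
eef_pos: [0.587, -0.2516, 0.1668]
tool_rot: [1.0, 0.03, 0.003, 0.001]
wrist_force: [-0.3, -0.7, -0.9]
opening: 0.0856
grasp_force: 0.0
```

View pics/s1.png

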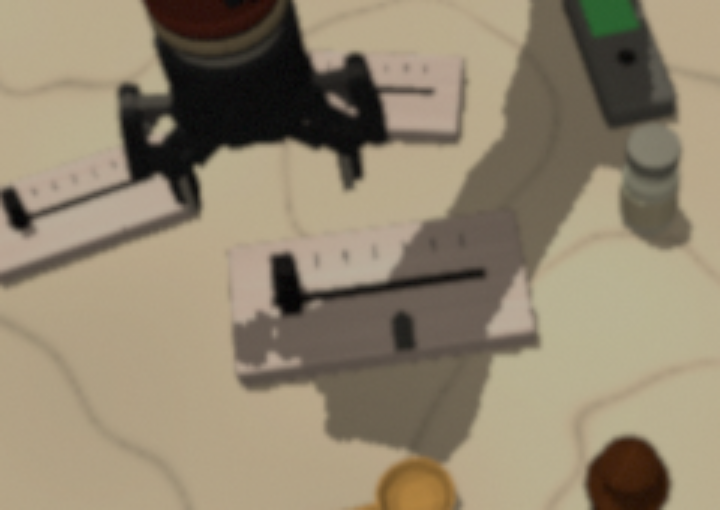

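The gripper is above the grip, whose top is at crop (285,260), with the open fingers straddling it. I'll go down and close.

```bash
python3 -m handwheel '[[0,0,0,0,0,0.25,1],[0,0,0,0,0,0.25,1],[0,0,0,0,0,0.24,1],[0,0,0,0,0,0,1],[0,0,0,0,0,0,-1],[0,0,0,0,0,0,-1],[0,0,0,0,0,0,-1],[0,0,0,0,0,0,-1]]' 25
```

```text
time_s: 4.05
eef_pos: [0.585, -0.2543, 0.0573]
tool_rot: [1.0, 0.027, 0.002, 0.001]
wrist_force: [0.2, 0.3, -0.4]
opening: 0.0285
grasp_force: 0.0
```

```bash
python3 -m handwheel '[[0,0,0,0,0,0,-1],[0,0,0,0,0,0,-1],[0,0,0,0,0,0,-1]]'
```

```text
time_s: 4.35
eef_pos: [0.5847, -0.2545, 0.0568]
tool_rot: [1.0, 0.027, 0.001, 0.001]
wrist_force: [-1.0, -0.3, 5.4]
opening: 0.0156
grasp_force: 30.5
```

```bash
python3 -m handwheel '[[0,0,0,0,-0.116,0,-1],[0,0,0,0,-0.116,0,-1],[0,0,0,0,-0.116,0,-1],[0,0,0,0,-0.116,0,-1],[0,0,0,0,0,0,-1],[0,0,0,0,0,0,-1]]'; python3 - <<'E'
from h import *
im=arm.camera('top'); big=cv2.resize(im[180:250,290:400],(770,490),interpolation=cv2.INTER_CUBIC)[:,:,::-1].copy()
cv2.imwrite('pics/t2.png',big)
for c in('top','scene'):
    arm.camera(c); print(c,[(d['pixel'],at(c,*d['pixel'],.022).round(4),d['conf']) for d in arm.spot_point('clip',c)])
E
```

```text
time_s: 4.95
eef_pos: [0.5811, -0.181, 0.0568]
tool_rot: [1.0, 0.029, 0.001, -0.001]
wrist_force: [-1.0, 0.6, 7.9]
opening: 0.0155
grasp_force: 30.9
top []
scene [([307.3, 363.7], array([0.7868, 0.0463, 0.022 ]), 0.63), ([236.2, 235.1], array([ 0.6095, -0.1795,  0.022 ]), 0.48)]
```

View pics/t2.png

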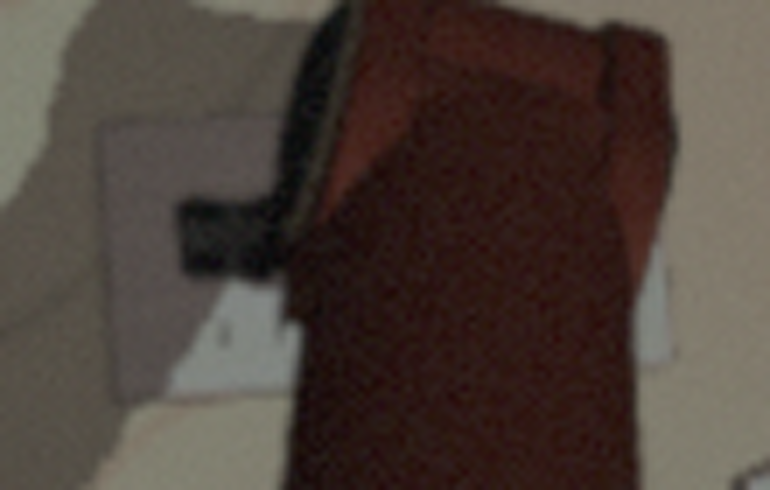

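```bash
python3 -m handwheel '[[0,0,0,0,0,0,-1],[0,0,0,0,0,0,-1]]'; python3 - <<'E'
from h import *
im=arm.camera('scene'); cv2.imwrite('pics/s3.png',cv2.resize(im[170:270,160:300],(770,550),interpolation=cv2.INTER_CUBIC)[:,:,::-1])
E
```

```text
time_s: 5.4
eef_pos: [0.5811, -0.1817, 0.0568]
tool_rot: [1.0, 0.028, 0.001, -0.001]
wrist_force: [0.4, 1.9, 8.8]
opening: 0.0155
grasp_force: 30.9
```

View pics/s3.png

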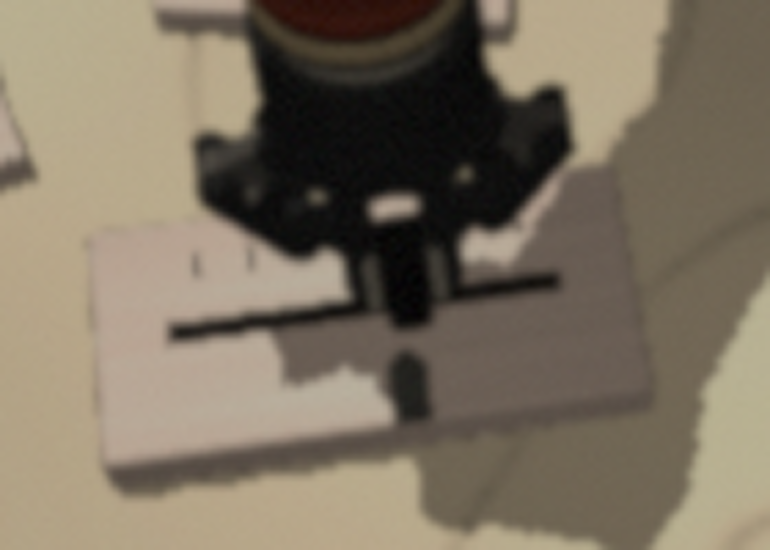

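The scene crop shows the grip's foot at (412,325) and the clip tip at (405,352). Along the panel's x axis that is about 4 mm too far in +y, and the TCP agrees (0.015 against 0.011). I'll shift back 4 mm, let go and rise.

```bash
python3 -m handwheel '[[0,0,0,0,0.024,0,-1],[0,0,0,0,0,0,-1],[0,0,0,0,0,0,-1]]'; python3 -m handwheel '[[0,0,0,0,0,0,1],[0,0,0,0,0,0,1],[0,0,0,0,0,0,1],[0,0,0,0,0,0,1],[0,0,0,0,0,-0.2,1],[0,0,0,0,0,-0.3,1],[0,0,0,0,0,-0.3,1],[0,0,0,0,0,-0.3,1]]'
```

```text
time_s: 5.75
eef_pos: [0.5813, -0.186, 0.0568]
tool_rot: [1.0, 0.028, 0.001, -0.001]
wrist_force: [0.4, -0.1, 8.0]
opening: 0.0153
grasp_force: 30.9
time_s: 6.55
eef_pos: [0.5799, -0.1878, 0.2216]
tool_rot: [1.0, 0.027, -0.001, -0.0]
wrist_force: [0.7, 0.1, -0.1]
opening: 0.0852
grasp_force: 0.0
```

```bash
python3 -m handwheel '[[0,0,0.0856,0,0,0,1],[0,0,0.0856,0,0,0,1],[0,0,0.0856,0,0,0,1],[0,0,0,-0.173,-0.2337,0,1],[0,0,0,-0.173,-0.2337,0,1],[0,0,0,-0.173,-0.2337,0,1],[0,0,0,-0.173,-0.2337,0,1],[0,0,0,-0.173,-0.2337,0,1]]'; python3 -m handwheel '[[0,0,0,-0.173,-0.2337,0,1],[0,0,0,-0.173,-0.2337,0,1],[0,0,0,-0.173,-0.2337,0,1],[0,0,0,0,0,0,1]]'; python3 - <<'E'
from h import *
im=arm.camera('top'); sc=arm.camera('scene')
a=np.hstack([cv2.resize(im[180:250,290:400],(400,255),interpolation=cv2.INTER_CUBIC),cv2.resize(sc[170:260,160:300],(396,255),interpolation=cv2.INTER_CUBIC)])
cv2.imwrite('pics/t4.png',a[:,:,::-1])
ex=np.array([.9985,.054]);ey=np.array([-.054,.9985]);C=np.array([.582,-.196])
for n,z in(('slider_top',.062),('clip',.022)):
  for c in('top','scene'):
    for d in arm.spot_point(n,c):
      q=at(c,*d['pixel'],z)[:2]-C
      if abs(q).max()<.1: print('spot',n,c,(q@ex).round(4),(q@ey).round(4),round(d['conf'],2))
    for d in arm.regions_of(n,c):
      px=np.argwhere(d['pixels']); q=at(c,*px.mean(0),{'clip':.029,'slider_top':.05}[n])[:2]-C
      if abs(q).max()<.1: print('mask',n,c,(q@ex).round(4),(q@ey).round(4),len(px))
for c in('top','scene'):
  print([at(c,*d['pixel'],.103).round(4) for d in arm.spot_point('shutter_tab',c)])
E
```

```text
time_s: 7.35
eef_pos: [0.5174, 0.0227, 0.2202]
tool_rot: [0.985, -0.173, -0.0, -0.0]
wrist_force: [0.2, -0.3, -0.2]
opening: 0.0853
grasp_force: 0.0
time_s: 7.75
eef_pos: [0.4782, 0.1547, 0.22]
tool_rot: [0.986, -0.167, -0.002, -0.002]
wrist_force: [0.9, 0.7, -0.3]
opening: 0.0855
grasp_force: 0.0
spot slider_top top -0.0027 0.0078 0.65
spot slider_top top -0.003 0.0143 0.48
mask slider_top top 0.0005 0.0109 86
spot slider_top scene -0.002 0.015 0.71
mask slider_top scene 0.0046 0.0112 176
spot clip top 0.0433 0.0158 0.42
spot clip scene 0.0294 0.0157 0.5
[array([0.4788, 0.1544, 0.103 ])]
[array([0.4892, 0.1463, 0.103 ])]
```

View pics/t4.png

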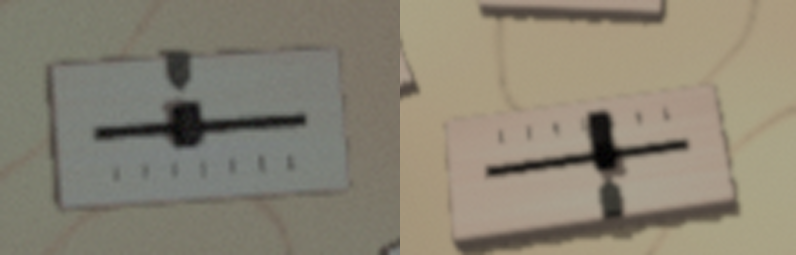

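The grip now looks nearly level with the clip, perhaps 1–3 mm short: the tip is at crop (180,88) with the grip at (187,122), and in the scene half the tip is at (610,182) with the foot at (604,165). I'll measure this with a silhouette fit.

```bash
cat > fit.py <<'E'
from h import *
from scipy.optimize import least_squares
def yaxis(C,yaw): return np.array([[np.cos(yaw),-np.sin(yaw)],[np.sin(yaw),np.cos(yaw)]])
S=8
def sil(c,C,yaw,boxes):
    m=np.zeros((420*S//4,560*S//4),np.uint8)   # x2 upsampled
    for xs,ys,zs in boxes:
        P=[proj(c,[*(C+yaxis(C,yaw)@[x,y]),z]) for x in xs for y in ys for z in zs]
        h=cv2.convexHull(np.array([p[::-1]*2+.5 for p in P],np.float32)*16).astype(np.int32)
        cv2.fillConvexPoly(m,h,255,shift=4)
    return cv2.resize(m,(560,420),interpolation=cv2.INTER_AREA)/255.
for c in('top','scene'):
    g=cv2.cvtColor(arm.camera(c),cv2.COLOR_RGB2GRAY).astype(float)
    # panel pose: maximise edge contrast = fit of panel silhouette to bright mask
    x0=np.array([.582,-.196]); R=proj(c,[*x0,.022]).astype(int); sl=np.s_[R[0]-50:R[0]+50,R[1]-75:R[1]+75]
    def panel(p): return sil(c,p[:2],p[2],[((-.05,.05),(-.1,.1),(.0,.022))])[sl]
    def clipgrip(p,P):
        a=sil(c,P[:2],P[2],[((-.014,.014),(p[0]-.008,p[0]+.008),(.022,.062))])[sl]
        d=sil(c,P[:2],P[2],[((.029,.051),(p[1]-.006,p[1]+.006),(.022,.032)),((.025,.027),(p[1]-.001,p[1]+.001),(.022,.032))])[sl]
        b=sil(c,P[:2],P[2],[((-.002,.002),(-.0725,.0725),(.022,.022))])[sl]
        return a,d,b
    def corr(models):  # residual after best linear fit of image on silhouettes
        I=g[sl]; A=np.stack([np.ones_like(I)]+models,-1).reshape(-1,len(models)+1)
        w,*_=np.linalg.lstsq(A,I.ravel(),rcond=None); r=I.ravel()-A@w; return (r**2).sum()
    from scipy.optimize import minimize
    f=lambda v: corr([panel([v[0]/1e3,v[1]/1e3,np.radians(v[2])]),*clipgrip(v[3:]/1e3,[v[0]/1e3,v[1]/1e3,np.radians(v[2])])])
    v0=np.array([582,-196,3.1,11,12.]); 
    r=minimize(f,v0,method='Nelder-Mead',options=dict(initial_simplex=np.vstack([v0]+[v0+e for e in np.diag([5,5,2,6,6])]),xatol=.05,fatol=1,maxiter=500))
    print(c,r.x.round(2),r.fun.round(),'grip-clip',(r.x[3]-r.x[4]).round(2))
E
python3 fit.py
```

```text
top [ 583.86 -197.44    2.82   12.86   13.14] 893520.0 grip-clip -0.27
scene [ 582.36 -195.94    2.59   12.18   12.56] 4629988.0 grip-clip -0.38
```

Both fits put the grip within 0.4 mm of the clip. Next, go down on the tab.

```bash
python3 -m handwheel '[[0,0,0,0,0,0.29,1],[0,0,0,0,0,0.29,1],[0,0,0,0,0,0,1],[0,0,0,0,0,0,1]]'; python3 - <<'E'
from h import *
im=arm.camera('scene'); cv2.imwrite('pics/s5.png',cv2.resize(im[100:220,330:490],(800,600),interpolation=cv2.INTER_CUBIC)[:,:,::-1])
print({k:np.round(v,3) for k,v in arm.read_state().items()})
E
```

```text
time_s: 8.85
eef_pos: [0.4811, 0.1464, 0.1335]
tool_rot: [0.985, -0.173, -0.0, 0.0]
wrist_force: [0.0, 0.7, 0.3]
opening: 0.0857
grasp_force: 0.0
{'time_s': np.float64(8.9), 'joint_pos': array([-0.403,  0.56 ,  0.095,  1.982, -0.089,  0.601, -2.169]), 'qd': array([-0.001, -0.028,  0.003, -0.017, -0.002, -0.006,  0.   ]), 'tau': array([-2.2000e-02, -3.6743e+01,  1.1650e+00, -1.0276e+01,  4.0000e-03,
        5.1000e-02, -0.0000e+00]), 'eef_pos': array([0.482, 0.147, 0.135]), 'tool_rot': array([ 0.985, -0.174,  0.001, -0.001]), 'wrist_force': array([0.372, 0.682, 0.477]), 'moment': array([ 0.022, -0.02 ,  0.019]), 'grasp_force': np.float64(0.0), 'opening': np.float64(0.085)}
```

View pics/s5.png

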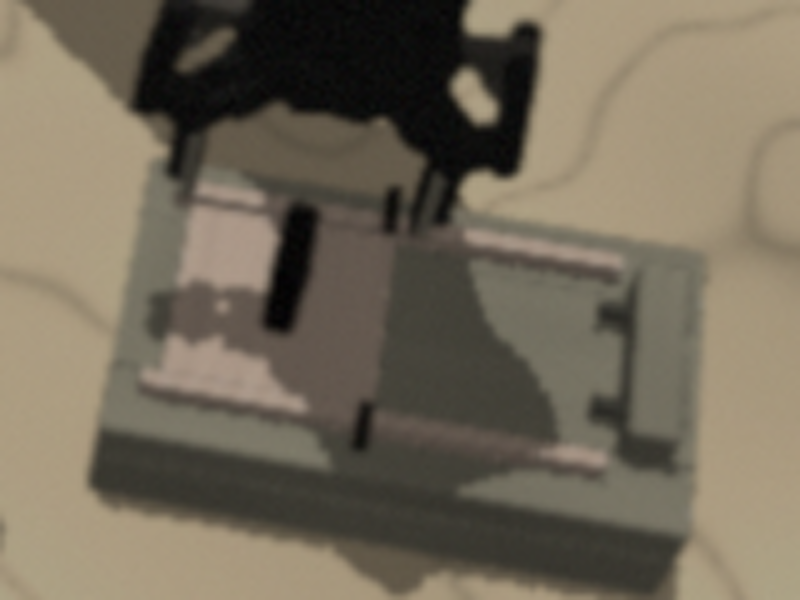

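The open fingers straddle the tab at crop (290,265), still above it. I'll go down 40 mm and close.

```bash
python3 -m handwheel '[[0,0,0,0,0,0.14,1],[0,0,0,0,0,0.137,1],[0,0,0,0,0,0,-1],[0,0,0,0,0,0,-1],[0,0,0,0,0,0,-1],[0,0,0,0,0,0,-1],[0,0,0,0,0,0,-1],[0,0,0,0,0,0,-1]]' 60; python3 -m handwheel '[[0,0,0,0,0,0,-1],[0,0,0,0,0,0,-1]]'
```

```text
time_s: 9.7
eef_pos: [0.4825, 0.1489, 0.0931]
tool_rot: [0.985, -0.172, 0.002, -0.002]
wrist_force: [-0.1, 3.8, 5.2]
opening: 0.0135
grasp_force: 59.6
time_s: 9.9
eef_pos: [0.4825, 0.1489, 0.0931]
tool_rot: [0.985, -0.172, 0.002, -0.002]
wrist_force: [0.8, 5.0, 6.6]
opening: 0.0133
grasp_force: 59.8
```

```bash
python3 -m handwheel '[[0,0,0,0,-0.05,0,-1],[0,0,0,0,-0.05,0,-1],[0,0,0,0,-0.05,0,-1],[0,0,0,0,-0.05,0,-1],[0,0,0,0,-0.05,0,-1],[0,0,0,0,0,0,-1],[0,0,0,0,0,0,-1],[0,0,0,0,0,0,-1]]'; python3 - <<'E'
from h import *
im=arm.camera('scene'); cv2.imwrite('pics/s6.png',cv2.resize(im[110:210,340:490],(800,533),interpolation=cv2.INTER_CUBIC)[:,:,::-1])
arm.camera('top')
for c in('top','scene'):
  print(c,[(at(c,*d['pixel'],.065).round(4),d['conf']) for d in arm.spot_point('half_mark',c)],[(at(c,*d['pixel'],.103).round(4),d['conf']) for d in arm.spot_point('shutter_tab',c)])
s=arm.read_state();print(s['eef_pos'],s['wrist_force'],(np.array(s['eef_pos'][:2])-[.5,.199])@[.342,.94])
E
```

```text
time_s: 10.7
eef_pos: [0.493, 0.1781, 0.0931]
tool_rot: [0.985, -0.174, -0.001, 0.002]
wrist_force: [-5.1, -6.1, 12.1]
opening: 0.0134
grasp_force: 60.8
top [(array([0.4943, 0.1885, 0.065 ]), 0.67)] [(array([0.4867, 0.1797, 0.103 ]), 0.63), (array([ 0.5809, -0.1819,  0.103 ]), 0.43)]
scene [(array([0.493 , 0.1851, 0.065 ]), 0.98)] [(array([0.4933, 0.1767, 0.103 ]), 0.95)]
[0.49292807 0.17806085 0.09310545] [-3.84665086 -4.74635719 12.86524799] -0.022101404265056728
```

View pics/s6.png

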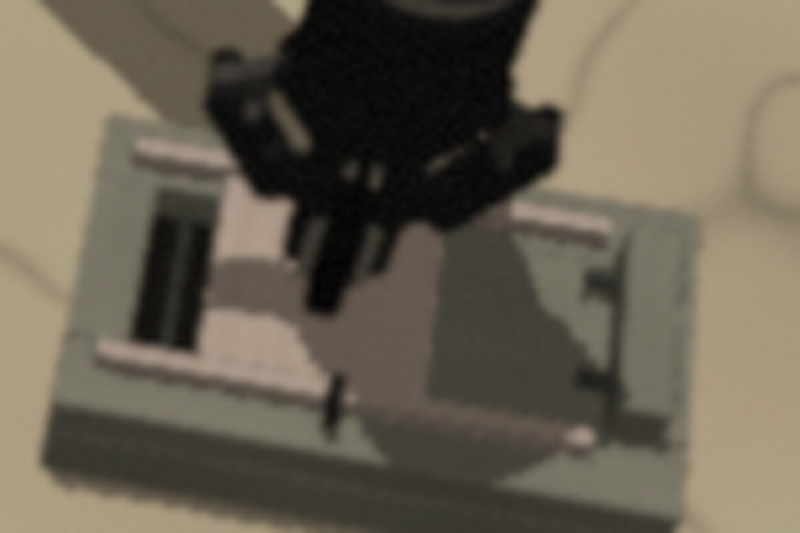

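The tab at crop (325,290) is still short of the rib line, with the near rib at (335,400). By TCP and detections it needs about 7–8 mm more.

```bash
python3 -m handwheel '[[0,0,0,0,-0.025,0,-1],[0,0,0,0,-0.025,0,-1],[0,0,0,0,0,0,-1],[0,0,0,0,0,0,-1],[0,0,0,0,0,0,-1],[0,0,0,0,0,0,-1]]'; cat > vfit.py <<'E'
from h import *
from scipy.optimize import minimize
def Rm(a): return np.array([[np.cos(a),-np.sin(a)],[np.sin(a),np.cos(a)]])
def sil(c,p,b):
    m=np.zeros((840,1120),np.uint8); xs,ys,zs=b
    P=[proj(c,[*(p[:2]+Rm(p[2])@[x,y]),z])[::-1]*2+.5 for x in xs for y in ys for z in zs]
    cv2.fillConvexPoly(m,cv2.convexHull(np.array(P,np.float32)*16).astype(np.int32),255,shift=4)
    return cv2.resize(m,(560,420),interpolation=cv2.INTER_AREA)/255.
for c in('scene','top'):
    im=arm.camera(c); g=cv2.cvtColor(im,cv2.COLOR_RGB2GRAY).astype(float)
    tot=lambda v,out=0: None
    # vent outline, hole (open part), ribs -> use near half, away from the gripper
    def boxes(y): return [((-.075,.075),(-.12,.12),(0,.05)),((-.075,.075),(-.12,.12),(.05,.05)),
        ((-.046,.046),(-.099+y,-.011+y),(.057,.057)),((-.041,.041),(-.095,max(-.099+y,-.0949)),(.05,.05)),
        ((.048,.056),(-.018,-.012),(.05,.068)),((-.056,-.048),(-.018,-.012),(.05,.068)),
        ((.049,.055),(-.1,.07),(.06,.06)),((-.055,-.049),(-.1,.07),(.06,.06)),((-.06,.06),(.09,.118),(.072,.072))]
    R=proj(c,[.5,.199,.05]).astype(int); sl=np.s_[R[0]-60:R[0]+60,R[1]-80:R[1]+80]; I=g[sl]
    W=np.ones_like(I); arm_m=(sil(c,(.493,.183,-.35),((-.06,.06),(-.07,.07),(.1,.4)))[sl]>0); W[arm_m]=0
    def f(v):
        p=(v[0]/1e3,v[1]/1e3,np.radians(v[2])); A=np.stack([np.ones_like(I)]+[sil(c,p,b)[sl] for b in boxes(v[3]/1e3)],-1)[W>0]
        w,*_=np.linalg.lstsq(A,I[W>0],rcond=None); return np.abs(I[W>0]-A@w).sum()
    v0=np.array([500,199,-20,38.])
    best=min((minimize(f,v0+[0,0,0,k],method='Nelder-Mead',options=dict(initial_simplex=np.vstack([v0+[0,0,0,k]]+[v0+[0,0,0,k]+e for e in np.diag([5,5,2,5])]),xatol=.1,fatol=5,maxiter=250)) for k in(-3,4)),key=lambda r:r.fun)
    print(c,best.x.round(1),round(best.fun),int(W.sum()))
s=arm.read_state();e=s['eef_pos'];print(np.round(e,4),np.round(s['wrist_force'],1),s['grasp_force'],(np.array(e[:2])-[.5,.199])@[.342,.94])
cv2.imwrite('pics/s7.png',cv2.resize(arm.camera('scene')[110:210,340:490],(800,533),interpolation=cv2.INTER_CUBIC)[:,:,::-1])
E
python3 vfit.py
```

```text
time_s: 11.6
eef_pos: [0.4953, 0.1846, 0.0931]
tool_rot: [0.985, -0.174, -0.001, 0.003]
wrist_force: [-4.7, -6.5, 13.1]
opening: 0.0132
grasp_force: 61.0
scene [502.8 202.4 -20.   35.3] 184432 13335
top [505.3 200.4 -19.9  31. ] 245434 11350
[0.4953 0.1846 0.0931] [-5.3 -6.5 13.8] 61.00097894668579 -0.015108906318038282
```

View pics/s7.png

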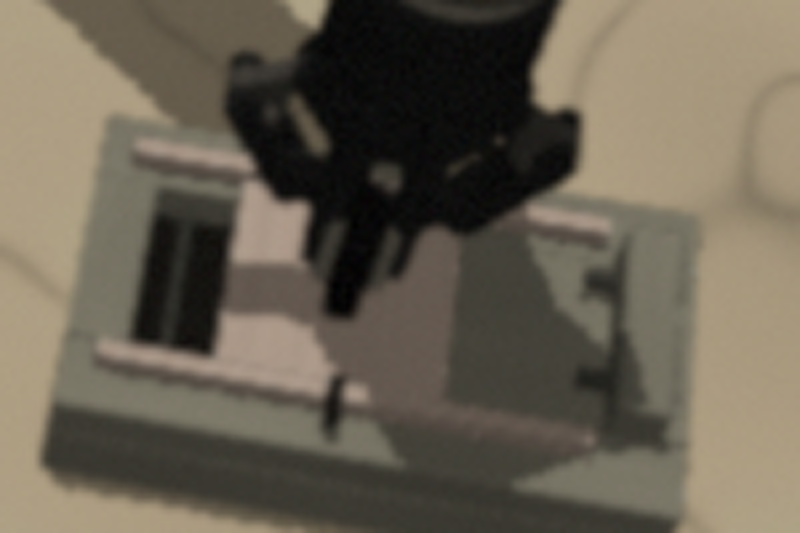

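The tab has moved on. I'll turn the visible edges into vent coordinates: tab foot (341,314), near rib (333,405), plate edges (217,355)/(237,185) and (447,405)/(459,240), hole edge (135,340).

```bash
python3 - <<'E'
from h import *
ey=np.array([.342,.94]);ex=np.array([.94,-.342])
def q(n,x,y,z):
    P=at('scene',110+y/5.333,340+x/5.333,z)[:2]-[.5,.199]; print(n,(P@ex*1e3).round(1),(P@ey*1e3).round(1))
q('tab foot front',341,314,.057)
q('near rib',333,405,.062); q('rib top',340,380,.068)
q('plate rear near',217,355,.057);q('plate rear far',237,185,.057)
q('plate front near',447,405,.057);q('plate front far',459,240,.057)
q('hole near',135,340,.05);q('hole far',160,192,.05)
q('vent corners -y near',58,405,.05);q('-y far',108,118,.05);q('+y near',680,525,.05);q('+y far',702,215,.05)
# shut picture s5: crop 330,100 scale 5
def r(n,x,y,z):
    P=at('scene',100+y/5,330+x/5,z)[:2]-[.5,.199]; print(n,(P@ex*1e3).round(1),(P@ey*1e3).round(1))
r('shut: plate front near',377,400,.057);r('plate front far',393,240,.057);r('tab foot',278,328,.057);r('rear near',165,368,.057);r('near rib',363,427,.062)
E
```

```text
tab foot front 14.0 -11.4
near rib 61.8 -10.3
rib top 54.1 -9.7
plate rear near 44.8 -55.9
plate rear far -41.2 -59.3
plate front near 48.1 32.6
plate front far -33.4 30.1
hole near 39.7 -87.7
hole far -36.4 -88.8
vent corners -y near 77.4 -112.1
-y far -70.4 -115.4
+y near 78.0 123.1
+y far -74.2 124.8
shut: plate front near 41.8 -5.4
plate front far -44.0 -7.8
tab foot 14.3 -49.7
rear near 45.7 -92.7
near rib 60.4 -10.1
```

Relative to the rib and to the shut picture, the shutter is about 38 mm open. I'll add 1.5 mm, settle and hand in.

```bash
python3 -m handwheel '[[0,0,0,0,-0.01,0,-1],[0,0,0,0,0,0,-1],[0,0,0,0,0,0,-1],[0,0,0,0,0,0,-1],[0,0,0,0,0,0,-1],[0,0,0,0,0,0,-1],[0,0,0,0,0,0,-1],[0,0,0,0,0,0,-1]]' && python3 -c "
from plant import arm
print(arm.finish_job())"
```

```text
time_s: 12.55
eef_pos: [0.4957, 0.1858, 0.0931]
tool_rot: [0.985, -0.174, -0.001, 0.003]
wrist_force: [-4.8, -6.1, 14.0]
opening: 0.0132
grasp_force: 61.0
the job is handed in; nothing more can be done
None
```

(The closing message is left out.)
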